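# Shut and lock the tube incubator

### The job

Push the bench incubator's blue lid down fully shut with the fingertips, then set a fingertip in the slot of the orange quarter-turn lock and turn it clockwise (seen from above) all the way to its stop, so that its dark steel tongue lies over the lid's edge and locks it. Only push: do not pinch the lid or the lock, do not touch the underside of the lid or swing it further open. Leave the jar, bottle, beaker and tube rack where they stand, and finish clear of everything.

Things in the scene. Friction and masses are not known exactly. Their poses are not given: they have to be found in the camera images.
- incubator: White bench incubator, fixed to the bench, 260 (x) x 300 (y) x 90 mm high. Origin: centre of its underside, on the bench; z up, x away from its grey control panel (which faces the robot). Its flat top is 90 mm above the bench. The blue lid is hinged on its +y side; the orange lock sits on its top at x = -30, y = -85 mm.
- lid (a joint): Opening angle of the blue lid (rad): 0 = fully shut, larger = more open; starts at 0.3 to 0.6. It is hinged on the incubator's +y side and its free edge (-y side) rises as it opens. The stiff hinge keeps it wherever it is left; 1 to 4 N downward near the free edge closes it. Its underside has a 3 mm grey lining, not to be touched.
- lid_hinge (a point): Point on the lid's hinge axis, middle of its length, at incubator x = 0, y = 120, z = 94 mm (level with the lower face of the 8 mm blue plate). The axis runs along the incubator's x. The point's axes turn with the lid: -y runs along the lid to its free edge.
- lid_edge (a point): Middle of the lid's free edge, on its upper face. The lid is a flat blue plate, 180 mm along the hinge, 150 mm from hinge to free edge, 8 mm thick. Shut, this point lies at incubator x = 0, y = -30 mm, and the lid's upper face is 102 mm above the bench. Turns with the lid.
- lock (a joint): Angle of the orange quarter-turn lock (rad), growing clockwise seen from above: 0 = unlocked, 1.571 = locked, against a hard stop. Starts between 0 and 0.35 and stays where it is left; it takes about 0.07 N m (3 N pushed 25 mm off the axis).
- slot_center (a point): On the lock's vertical axis, on the floor of its slot, 108 mm above the bench; x runs along the slot, z up; turns with the lock. The lock is an orange disc 92 mm across; the slot crosses its whole diameter (80 mm long, open ends), 38 mm wide, 16 mm deep (rim top 124 mm above the bench). At lock angle 0 the slot and this x lie along the incubator's x; locked, x points to incubator -y.
- tongue_tip (a point): Outer end of the lock's dark steel tongue, on its upper face, 85 mm from the lock's axis on the slot_center -x side. The tongue, 24 mm wide and 4 mm thick, sticks out from under the disc. Unlocked it points to incubator -x (the robot's side), locked to incubator +y, 2 mm above the shut lid. With the lid open it would be in the lid's way: shut the lid first.
- sample_jar: Bystander: small amber jar with white cap, 36 mm across, 50 mm tall, standing loose on the incubator's top, behind the lock (incubator x about +85, y about -105 mm). Origin: centre of its underside.
- bottle: Bystander: white bottle with black cap, 60 mm across, 150 mm tall, loose on the bench. Origin: centre of its underside.
- beaker: Bystander: clear glass beaker, 76 mm across, 90 mm tall, loose on the bench. Origin: centre of its underside.
- rack: Bystander: blue wire rack with foil-capped glass tubes, 200 x 90 mm, 120 mm tall with the tubes, loose on the bench. Origin: centre of its underside.

How it is judged:
By the outcome, as a careful person would: the job done as asked, in the order asked, and still so for the second after the job is handed in, with the robot touching nothing.
It also fails if it takes over 48 s, if anything falls off the work surface, if the arm or the gripper's body presses on something with over 40 N, if the wrist force passes 120 N, or if a joint passes its speed limit or range.

### The arm

A 6-joint arm with a two-finger parallel gripper is mounted at the origin on the work surface. World frame = base frame: x ahead of the robot, y to its left, z up, the work surface at z = 0. Lengths are in m, angles in rad, forces in N, time in s.
With the tool pointing down it reaches from about 0.3 to 0.825 m from the base axis. Payload 5.4 kg.
Tool frame: the origin (TCP) lies between the finger pads; the fingertips stand 17 mm ahead of it and the grasp point (between the pads) lies 2 mm behind it; x points along the fingers, z is the direction in which the jaws open and shut, and the axes are right-handed (so a half turn about x gives the same grasp; the last joint's range is limited). The gripper opens to 92 mm and grips with 3 to 60 N. Pads are 20 mm wide; open, the fingers measure 128 mm over their backs; the gripper's body (75 mm by 189 mm) begins 69 mm behind the grasp point.
Start: joints at [-1.478, 0.158, 1.597, -0, 1.386, -0.21], TCP at [0.171, -0.549, 0.232] pointing down, gripper open.
Joint ranges: [-2.91, 2.91], [-0.94, 2.29], [0.18, 2.7], [-1.29, 4.43], [0.17, 2.64], [-3, 3]. Speed limits (rad/s): [2.57, 2.57, 3.14, 3.14, 3.14, 3.14].

### API

Orientations are given as a unit quaternion [x, y, z, w].
In Python, from rig import status, cams, workorder, finder gives the robot as it stands.
- The arm moves only by the tool jog_arm, never from a script. Its argument "plan" is a list of rows, each an object of numbers: "claw": the finger opening in cm, from 0 to 9.19; "dx", "dy", "dz": the shift along the tool's x, y, z in cm; "turn": the turn about the tool's x in degrees. In form: [{"claw": .., "dx": .., "dy": .., "dz": .., "turn": ..}, ...]. A call has 1 to 20 rows; each row shifts and turns the pose as measured when the row begins, along the tool's axes as they then stand; what a row does not reach is not made up. A row lasts 1/8 s, in which the tool goes at most 62.5 mm and 10.7 degrees, less where a joint would pass 70% of its speed; a pose out of reach is approached as far as the arm can. A call with a gripper value outside its range is refused whole. The fingers move at their own pace and stop on an object; "force" is the grip in N (left out, the last holds). Time passes only in rows, so rows that do not move let the fingers close. It gives the time, the measured TCP pose, the force and the opening at its end, in the units of the state.
- status.sense(): the state, without advancing time (a new reading comes with each control period).
- cams.read_camera(name): name is "scene" or "top"; returns the picture (420x560x3 uint8, red, green, blue); there is no depth.
- cams.get_calibration(name): a dict with "fx", "fy", "cx", "cy" (pixels), "T" (4x4, takes a point from camera to world coordinates). Camera axes: x right, y down, z forward; pixel columns grow to the right and rows downward; lengths in m; the calibration is good to about 2 mm. A picture is of the moment at which its call begins. get_calibration takes no time and is no camera call.
- workorder.finish_job(): hands the job in, once; it reports no verdict.
Trained networks look in the newest picture that a camera, given by its name, has taken for a name from the list of things; names that differ only in an ending like _2 or _b are one class to them, and where a whole thing is asked for, a point or a joint stands for the part that bears it (a point fixed in the world has none). Each returns a list of dicts, best first, with "confidence" (0 to 1); they miss things now and then, are a little off and sometimes report something else, mostly with a low value. They report only what shows in the picture. A call takes as long as a camera call.
- finder.look_for(camera, thing): "at" ([x, y, z] in m, in world coordinates, good to about 4 mm: the middle of the surface that is visible of it).
- finder.trace(camera, thing): "mask" (420x560 bool, what is visible of it).
The state is a dict: "time_s": time; "joint_pos": joint angles; "joint_velocities": joint speeds; "joint_efforts": joint torques, N m; "tool_pos": TCP position; "orientation": TCP orientation; "force": force on the tool from outside, world axes, zero at the start; "wrist_torque": the same for the moment, N m; "width": finger opening in m.
Only numpy, scipy, OpenCV 4.12 (cv2) and the standard library are available. Lean on these libraries where they do the work, as an engineer would, in place of code of your own. Each camera call takes 0.05 s, during which the arm holds its last target.

## Working session

There is one attempt and no reset: what is moved stays moved. The work goes in short steps, Python scripts to look and compute and a tool call to move; the robot and the scene stay as the last step left them, time stands still between calls to the robot, and variables do not carry over. Pictures are saved under pics/ and viewed, and the job is handed in when it is done.

Besides the shell and the picture viewer there is one more tool, called after "Emit:" by a JSON object that holds its "fn" and its "kwargs". jog_arm: Moves the arm, as the interface text tells. Its arguments: {"type":"object","properties":{"plan":{"type":"array","items":{"type":"object","properties":{"claw":{"type":"number"},"dx":{"type":"number"},"dy":{"type":"number"},"dz":{"type":"number"},"turn":{"type":"number"}}}},"force":{"type":"number"}},"required":["plan"]}

```bash
ls; mkdir -p pics; python3 - <<'E'
from rig import status,cams,finder
import cv2,numpy as np
for n in ("scene","top"):
    im=cams.read_camera(n); cv2.imwrite(f"pics/{n}0.png",im[:,:,::-1])
    c=cams.get_calibration(n); print(n,c)
    for t in ("incubator","lid","lid_edge","lid_hinge","lock","slot_center","tongue_tip","sample_jar"):
        try: print(t,[(np.round(d["at"],3).tolist(),round(d["confidence"],2)) for d in finder.look_for(n,t)][:2])
        except Exception as e: print(t,e)
s=status.sense(); print({k:np.round(v,3) for k,v in s.items()})
E
```

```text
pics
scene {'fx': 545.1748644880331, 'fy': 545.1748644880331, 'cx': 281.95289771649607, 'cy': 213.60709621364754, 'T': array([[ 5.24568981e-01,  5.95312289e-01, -6.08630153e-01,
         1.34904411e+00],
       [ 8.51366982e-01, -3.65723056e-01,  3.76059713e-01,
        -4.82645177e-01],
       [ 1.28288887e-03, -7.15436877e-01, -6.98676198e-01,
         1.03149199e+00],
       [ 0.00000000e+00,  0.00000000e+00,  0.00000000e+00,
         1.00000000e+00]])}
incubator [([0.582, -0.032, 0.087], 0.94)]
lid []
lid_edge [([0.551, 0.027, 0.131], 0.72)]
lid_hinge [([0.548, 0.032, 0.131], 0.94), ([0.572, 0.416, 0.075], 0.59)]
lock [([0.481, -0.09, 0.106], 0.61)]
slot_center [([0.481, -0.086, 0.11], 0.68), ([0.551, 0.03, 0.136], 0.45)]
tongue_tip [([0.483, -0.086, 0.11], 0.93)]
sample_jar [([0.605, -0.14, 0.13], 0.9)]
top {'fx': 391.69682318878705, 'fy': 391.69682318878705, 'cx': 282.1062251374968, 'cy': 211.54701646508235, 'T': array([[ 6.21667192e-03, -9.88805047e-01,  1.49083643e-01,
         3.94657283e-01],
       [-9.99980474e-01, -6.05234086e-03,  1.55594096e-03,
         6.40364098e-03
[... 308 characters left out ...]
39, 0.03, 0.128], 0.97)]
lock [([0.474, -0.09, 0.109], 0.57)]
slot_center [([0.471, -0.085, 0.111], 0.64)]
tongue_tip [([0.478, -0.089, 0.109], 0.96)]
sample_jar [([0.586, -0.136, 0.137], 0.53)]
{'time_s': np.float64(0.9), 'joint_pos': array([-1.478,  0.158,  1.597,  0.   ,  1.386, -0.21 ]), 'joint_velocities': array([-0.001, -0.001, -0.002, -0.001,  0.   ,  0.   ]), 'joint_efforts': array([ 1.0000e-03, -3.8555e+01, -3.2237e+01,  7.0000e-02,  3.0000e-02,
        0.0000e+00]), 'tool_pos': array([ 0.171, -0.549,  0.232]), 'orientation': array([ 0.419,  0.57 , -0.419,  0.57 ]), 'force': array([-0.568, -0.55 ,  0.033]), 'wrist_torque': array([-0.059,  0.011, -0.023]), 'width': np.float64(0.092)}
```

View pics/scene0.png

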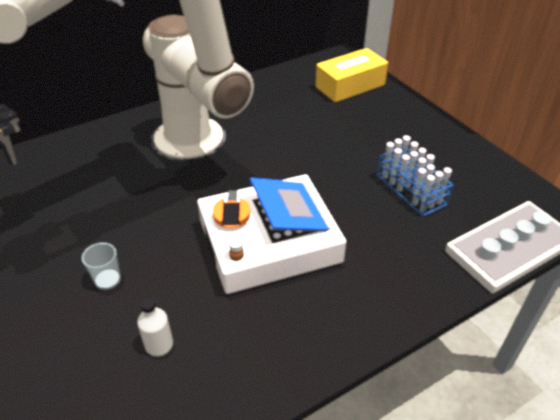

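View pics/top0.png

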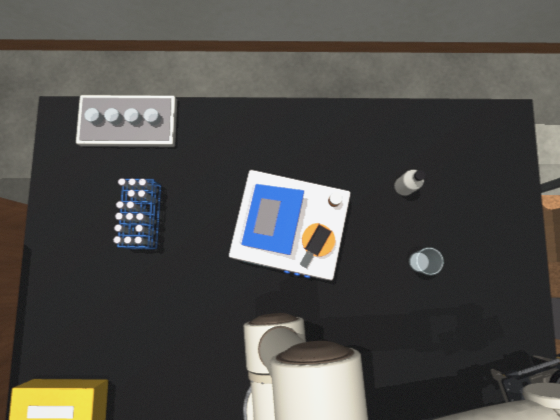

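The scene view shows the incubator around (270,230), with the lid open at about (290,205) and the lock at (231,211). The top view shows the lock at (318,240) and the tongue at about (307,258), pointing to the robot's side. Next I'll zoom in and fit the pose.

```bash
python3 - <<'E'
import cv2
a=cv2.imread("pics/top0.png")[160:290,220:360]; cv2.imwrite("pics/topz.png",cv2.resize(a,None,fx=4,fy=4,interpolation=cv2.INTER_CUBIC))
a=cv2.imread("pics/scene0.png")[165:295,190:350]; cv2.imwrite("pics/scenez.png",cv2.resize(a,None,fx=4,fy=4,interpolation=cv2.INTER_CUBIC))
E
```

```text
(no output)
```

View pics/topz.png

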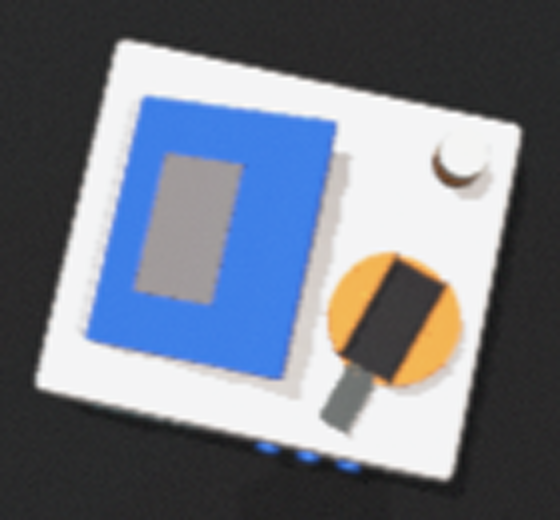

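View pics/scenez.png

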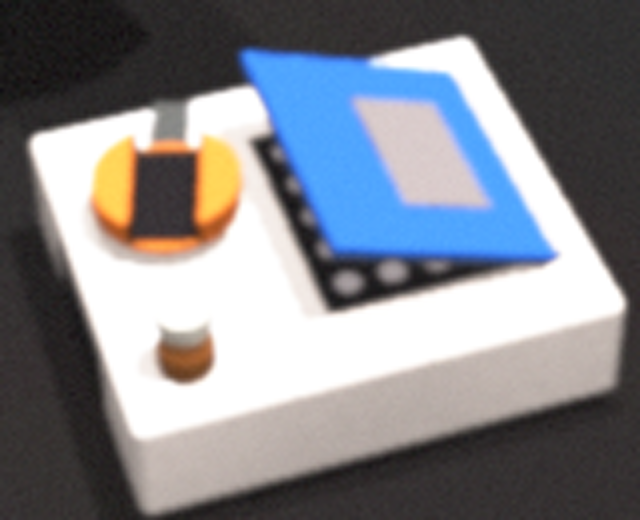

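```bash
cat > fit.py <<'E'
import numpy as np
from scipy.optimize import least_squares
from rig import cams
def proj(n,P):
    c=cams.get_calibration(n);T=c["T"];q=(np.asarray(P)-T[:3,3])@T[:3,:3]
    return np.array([c["fx"]*q[0]/q[2]+c["cx"],c["fy"]*q[1]/q[2]+c["cy"]])
def world(p,b):
    x,y,w=p[:3];c,s=np.cos(w),np.sin(w);return np.array([x+c*b[0]-s*b[1],y+s*b[0]+c*b[1],b[2]])
def lidp(a,lx,d,h=.008): # d distance from hinge, h above lower face
    return [lx,.120-d*np.cos(a)+h*np.sin(a)*-1*-1*(1) if False else .120-d*np.cos(a)+h*np.sin(a), .094+d*np.sin(a)+h*np.cos(a)]
def lockp(a,u,v,z): # cw from above
    c,s=np.cos(-a),np.sin(-a); return [-.03+c*u-s*v,-.085+s*u+c*v,z]
E
cat > f1.py <<'E'
from fit import *
t=lambda u,v:(220+(u-1.5)/4,160+(v-1.5)/4); sc=lambda u,v:(190+(u-1.5)/4,165+(v-1.5)/4)
obs=[]
for n,f,L in (("top",t,[(120,40),(521,125),(452,481),(37,388)]),("scene",sc,[(622,305),(145,437),(32,138),(470,38)])):
    for (sx,sy),uv in zip([(1,1),(1,-1),(-1,-1),(-1,1)],L): obs.append((n,f(*uv),lambda p,sx=sx,sy=sy:[sx*.13,sy*.15,.09],"inc"))
for n,f,L in (("top",t,[(143,97),(337,122),(283,380),(87,338)]),("scene",sc,[(555,258),(330,255),(243,50),(455,73)])):
    for (sx,d),uv in zip([(1,0),(1,.15),(-1,.15),(-1,0)],L): obs.append((n,f(*uv),lambda p,sx=sx,d=d:lidp(p[3],sx*.09,d),"lid"))
for (u,v),uv in zip([(.04,.019),(.04,-.019),(-.04,-.019),(-.04,.019)],[(398,254),(447,284),(392,384),(344,352)]): obs.append(("top",t(*uv),lambda p,u=u,v=v:lockp(p[4],u,v,.108),"slot"))
for v,a,b in ((.012,(320,417),(187,104)),(-.012,(349,435),(158,101))):
    obs.append(("top",t(*a),lambda p,v=v:lockp(p[4],-.085,v,.104),"tip"));obs.append(("scene",sc(*b),lambda p,v=v:lockp(p[4],-.085,v,.104),"tip"))
r=lambda p:np.concatenate([proj(n,world(p,g(p)))-uv for n,uv,g,_ in obs])
s=least_squares(r,[.53,-.01,-.2,.4,.1],loss="soft_l1")
print(np.round(s.x,4))
for o,e in zip(obs,r(s.x).reshape(-1,2)): print(o[0],o[3],np.round(e,1))
p=s.x
for k,b in (("lock",[-.03,-.085,.108]),("jar",[.085,-.105,.09]),("edge",lidp(p[3],0,.15)),("edge0",lidp(0,0,.15)),("tip",lockp(p[4],-.085,0,.104))): print(k,world(p,b).round(4))
E
python3 f1.py
```

```text
[ 0.5283 -0.0154 -0.2137  0.3591  0.3051]
top inc [-0.1 -0.9]
top inc [ 0.9 -0.1]
top inc [0.2 0.2]
top inc [-0.6 -0.2]
scene inc [1.  0.4]
scene inc [-3.5  0.3]
scene inc [-1.7 -0.1]
scene inc [-1.1 -0.3]
top lid [-0.1 -0.9]
top lid [ 0.3 -0.4]
top lid [-0.4  0. ]
top lid [-0.8  0.3]
scene lid [ 0.7 -0. ]
scene lid [ 0.7 -0.7]
scene lid [-1.   1.2]
scene lid [-1.4 -0.8]
top slot [-0.2  0.6]
top slot [-0.5 -0.1]
top slot [-0.8 -0.2]
top slot [-0.8  0.9]
top tip [-0.7  0.1]
scene tip [0.3 1. ]
top tip [-0.4 -0. ]
scene tip [-1.9  2. ]
lock [ 0.481  -0.0921  0.108 ]
jar [ 0.5891 -0.136   0.09  ]
edge [ 0.5246 -0.0326  0.1542]
edge0 [ 0.5219 -0.0447  0.102 ]
tip [ 0.4071 -0.0499  0.104 ]
```

```bash
cat > st.py <<'E'
import sys,numpy as np
from rig import status
from scipy.spatial.transform import Rotation as R
s=status.sense();M=R.from_quat(s["orientation"]).as_matrix()
print("t",round(s["time_s"],2),"tcp",np.round(s["tool_pos"],4),"F",np.round(s["force"],2),"T",np.round(s["wrist_torque"],3),"w",round(s["width"],4),"q",np.round(s["joint_pos"],3))
print("x",M[:,0].round(3),"y",M[:,1].round(3),"z",M[:,2].round(3),"jaw yaw deg",np.degrees(np.arctan2(M[1,2],M[0,2])).round(2))
if len(sys.argv)>3: print("to target cm",((np.array(list(map(float,sys.argv[1:4])))-s["tool_pos"])@M*100).round(2))
E
python3 st.py 0.5284 -0.0145 0.30
python3 -c "
from fit import *
p=[.5283,-.0154,-.2137]
print(world(p,lidp(.359,0,.135)),world(p,[0,-.015,.1]))"
```

```text
t 0.9 tcp [ 0.1714 -0.5489  0.2316] F [-0.57 -0.55  0.03] T [-0.059  0.011 -0.023] w 0.0919 q [-1.478  0.158  1.597  0.     1.386 -0.21 ]
x [ 0. -0. -1.] y [0.955 0.298 0.   ] z [ 0.298 -0.955  0.   ] jaw yaw deg -72.65
to target cm [ -6.84  50.   -40.36]
[ 0.52754016 -0.01890136  0.14892064] [ 0.52511884 -0.03005879  0.1       ]
```

Emit:
{"fn": "jog_arm", "kwargs": {"plan": [{"dx": -3, "claw": 0}, {"dx": -3}, {"dy": 4.1, "dz": -3.3, "dx": -0.5}, {"dy": 4.1, "dz": -3.3}, {"dy": 4.1, "dz": -3.3}, {"dy": 4.1, "dz": -3.3}, {"dy": 4.1, "dz": -3.3}, {"dy": 4.1, "dz": -3.3}, {"dy": 4.1, "dz": -3.3}, {"dy": 4.1, "dz": -3.3}, {"dy": 4.1, "dz": -3.3}, {"dy": 4.1, "dz": -3.3}, {"dy": 4.1, "dz": -3.3}, {"dy": 4.1, "dz": -3.3}, {"turn": -10}, {"turn": -10}, {"turn": -10}, {"turn": -10}, {"turn": -10}, {"turn": -10}]}}

```text
invalid input at $.plan[0]: expected keys claw, dx, dy, dz, turn
```

```bash
python3 st.py 0.5262 -0.0252 0.19
```

```text
t 0.9 tcp [ 0.1714 -0.5489  0.2316] F [-0.57 -0.55  0.03] T [-0.059  0.011 -0.023] w 0.0919 q [-1.478  0.158  1.597  0.     1.386 -0.21 ]
x [ 0. -0. -1.] y [0.955 0.298 0.   ] z [ 0.298 -0.955  0.   ] jaw yaw deg -72.65
to target cm [  4.16  49.48 -39.41]
```

All keys are needed in every row.

Emit:
{"fn": "jog_arm", "kwargs": {"plan": [{"claw": 0, "dx": -3, "dy": 0, "dz": 0, "turn": 0}, {"claw": 0, "dx": -3, "dy": 0, "dz": 0, "turn": 0}, {"claw": 0, "dx": 0, "dy": 4.1, "dz": -3.3, "turn": 0}, {"claw": 0, "dx": 0, "dy": 4.1, "dz": -3.3, "turn": 0}, {"claw": 0, "dx": 0, "dy": 4.1, "dz": -3.3, "turn": 0}, {"claw": 0, "dx": 0, "dy": 4.1, "dz": -3.3, "turn": 0}, {"claw": 0, "dx": 0, "dy": 4.1, "dz": -3.3, "turn": 0}, {"claw": 0, "dx": 0, "dy": 4.1, "dz": -3.3, "turn": 0}, {"claw": 0, "dx": 0, "dy": 4.1, "dz": -3.3, "turn": 0}, {"claw": 0, "dx": 0, "dy": 4.1, "dz": -3.3, "turn": 0}, {"claw": 0, "dx": 0, "dy": 4.1, "dz": -3.3, "turn": 0}, {"claw": 0, "dx": 0, "dy": 4.1, "dz": -3.3, "turn": 0}, {"claw": 0, "dx": 0, "dy": 4.1, "dz": -3.3, "turn": 0}, {"claw": 0, "dx": 0, "dy": 4.1, "dz": -3.3, "turn": 0}, {"claw": 0, "dx": 0, "dy": 0, "dz": 0, "turn": -10}, {"claw": 0, "dx": 0, "dy": 0, "dz": 0, "turn": -10}, {"claw": 0, "dx": 0, "dy": 0, "dz": 0, "turn": -10}, {"claw": 0, "dx": 0, "dy": 0, "dz": 0, "turn": -10}, {"claw": 0, "dx": 0, "dy": 0, "dz": 0, "turn": -10}, {"claw": 0, "dx": 0, "dy": 0, "dz": 0, "turn": -10}]}}

```text
time_s: 3.4
tool_pos: [0.5347, -0.0066, 0.2951]
orientation: [0.065, 0.702, -0.067, 0.706]
force: [0.0, 0.3, 0.2]
width: 0.0002
```

```bash
python3 st.py 0.5262 -0.0252 0.19
```

```text
t 3.4 tcp [ 0.5347 -0.0066  0.2951] F [0.   0.3  0.18] T [-0.034 -0.068  0.002] w 0.0002 q [-0.237  0.012  1.628 -0.002  1.494 -0.05 ]
x [ 0.006 -0.004 -1.   ] y [ 0.186  0.983 -0.003] z [ 0.983 -0.186  0.007] jaw yaw deg -10.72
to target cm [10.51 -1.96 -0.56]
```

Emit:
{"fn": "jog_arm", "kwargs": {"plan": [{"claw": 0, "dx": 3, "dy": -2, "dz": -0.6, "turn": 1.5}, {"claw": 0, "dx": 4, "dy": 0, "dz": 0, "turn": 0}, {"claw": 0, "dx": 3.5, "dy": 0, "dz": 0, "turn": 0}, {"claw": 0, "dx": 0, "dy": 0, "dz": 0, "turn": 0}]}}

```text
time_s: 3.9
tool_pos: [0.5263, -0.0263, 0.1889]
orientation: [0.074, 0.7, -0.076, 0.707]
force: [-0.9, -0.1, -0.3]
width: 0.0006
```

```bash
python3 st.py 0.5262 -0.0252 0.118; python3 - <<'E'
from rig import cams
import cv2
for n,(a,b,c,d) in (("top",(140,300,200,380)),("scene",(120,300,170,370))):
    im=cams.read_camera(n)[a:b,c:d,::-1]; cv2.imwrite(f"pics/{n}1.png",cv2.resize(im,None,fx=3,fy=3))
E
```

```text
t 3.9 tcp [ 0.5263 -0.0263  0.1889] F [-0.94 -0.11 -0.27] T [-0.049 -0.114 -0.032] w 0.0006 q [-0.278  0.063  1.787 -0.002  1.281 -0.065]
x [ 0.01  -0.005 -1.   ] y [ 0.211  0.978 -0.003] z [ 0.977 -0.211  0.01 ] jaw yaw deg -12.16
to target cm [ 7.09  0.12 -0.11]
```

View pics/scene1.png

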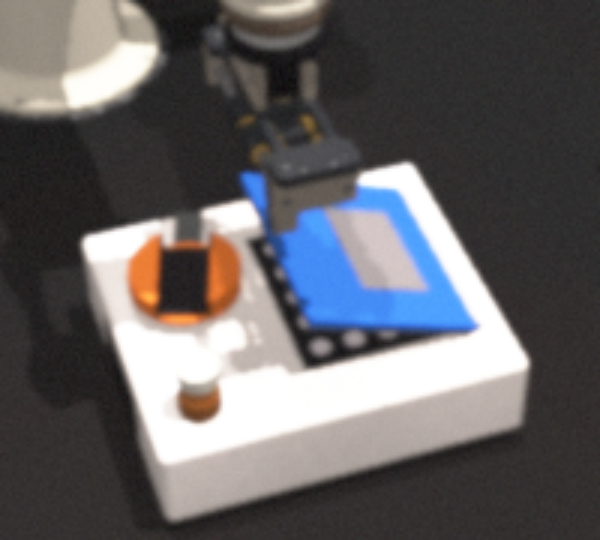

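The fingertips (285,215) are just above the lid, a little inside its free edge. Pushing down now.

Emit:
{"fn": "jog_arm", "kwargs": {"plan": [{"claw": 0, "dx": 1, "dy": 0.5, "dz": 0, "turn": 0}, {"claw": 0, "dx": 1, "dy": 0, "dz": 0, "turn": 0}, {"claw": 0, "dx": 0.7, "dy": 0, "dz": 0, "turn": 0}, {"claw": 0, "dx": 0.7, "dy": 0, "dz": 0, "turn": 0}, {"claw": 0, "dx": 0.7, "dy": 0, "dz": 0, "turn": 0}, {"claw": 0, "dx": 0.7, "dy": 0, "dz": 0, "turn": 0}, {"claw": 0, "dx": 0.7, "dy": 0, "dz": 0, "turn": 0}]}}

```text
time_s: 4.88
tool_pos: [0.5347, -0.0234, 0.1398]
orientation: [0.072, 0.694, -0.077, 0.713]
force: [0.1, -1.1, 1.5]
width: 0.0003
```

```bash
python3 st.py 0.5262 -0.0252 0.119
```

```text
t 4.88 tcp [ 0.5347 -0.0234  0.1398] F [ 0.1  -1.08  1.48] T [-0.233  0.053 -0.004] w 0.0003 q [-0.268  0.126  1.822 -0.004  1.165 -0.055]
x [ 0.026 -0.011 -1.   ] y [ 0.21   0.978 -0.005] z [ 0.977 -0.21   0.027] jaw yaw deg -12.12
to target cm [ 2.05 -0.34 -0.85]
```

Emit:
{"fn": "jog_arm", "kwargs": {"plan": [{"claw": 0, "dx": 0.6, "dy": 0, "dz": -0.4, "turn": 0}, {"claw": 0, "dx": 0.6, "dy": 0, "dz": -0.3, "turn": 0}, {"claw": 0, "dx": 0.5, "dy": 0, "dz": 0, "turn": 0}, {"claw": 0, "dx": 0.3, "dy": 0, "dz": 0, "turn": 0}]}}

```text
time_s: 5.38
tool_pos: [0.5284, -0.0223, 0.1191]
orientation: [0.072, 0.693, -0.077, 0.713]
force: [-7.5, 0.3, 20.6]
width: 0.0005
```

```bash
python3 st.py 0.5262 -0.0252 0.119
```

```text
t 5.38 tcp [ 0.5284 -0.0223  0.1191] F [-7.53  0.29 20.6 ] T [0.11  1.318 0.039] w 0.0005 q [-0.269  0.137  1.856 -0.004  1.12  -0.056]
x [ 0.027 -0.011 -1.   ] y [ 0.21   0.978 -0.005] z [ 0.977 -0.21   0.028] jaw yaw deg -12.12
to target cm [ 0.01 -0.33 -0.15]
```

Emit:
{"fn": "jog_arm", "kwargs": {"plan": [{"claw": 0, "dx": -1.5, "dy": 0, "dz": 0, "turn": 0}, {"claw": 0, "dx": -3, "dy": 0, "dz": 0, "turn": 0}, {"claw": 3, "dx": -3, "dy": 0, "dz": 0, "turn": 0}, {"claw": 3, "dx": 0, "dy": -4, "dz": -1.5, "turn": 0}, {"claw": 3, "dx": 0, "dy": -3.9, "dz": -1.5, "turn": 0}, {"claw": 3, "dx": 0, "dy": 0, "dz": 0, "turn": 8.5}, {"claw": 3, "dx": 0, "dy": 0, "dz": 0, "turn": 8.5}, {"claw": 3, "dx": 0, "dy": 0, "dz": 0, "turn": 0}]}}

```text
time_s: 6.38
tool_pos: [0.478, -0.0928, 0.1977]
orientation: [0.18, 0.674, -0.181, 0.693]
force: [0.1, -0.7, 0.1]
width: 0.0297
```

```bash
python3 st.py 0.481 -0.0921 0.16;  python3 - <<'E'
from rig import cams
import cv2
for n,(a,b,c,d) in (("top",(140,300,200,380)),("scene",(120,300,170,370))):
    im=cams.read_camera(n)[a:b,c:d,::-1]; cv2.imwrite(f"pics/{n}2.png",cv2.resize(im,None,fx=3,fy=3))
E
```

```text
t 6.38 tcp [ 0.478  -0.0928  0.1977] F [ 0.07 -0.67  0.12] T [-0.054 -0.067 -0.015] w 0.0297 q [-0.443 -0.066  1.898  0.004  1.283  0.071]
x [ 0.026 -0.008 -1.   ] y [0.492 0.87  0.005] z [ 0.87  -0.492  0.026] jaw yaw deg -29.51
to target cm [3.78 0.19 0.12]
```

View pics/scene2.png

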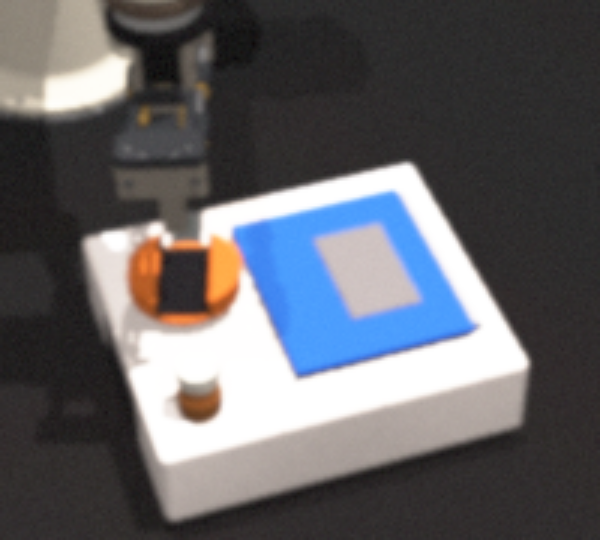

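View pics/top2.png

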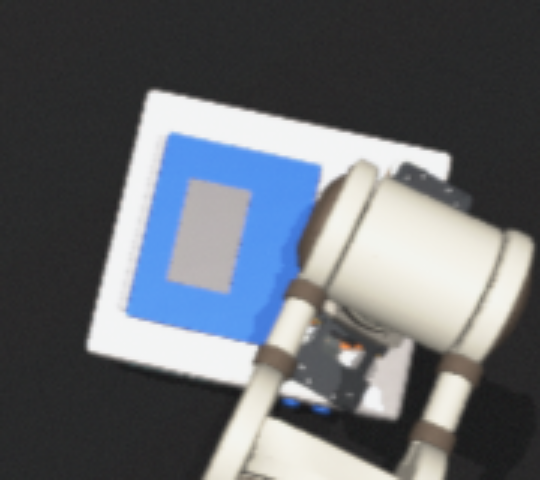

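Emit:
{"fn": "jog_arm", "kwargs": {"plan": [{"claw": 3, "dx": 2.5, "dy": 0.2, "dz": 0.2, "turn": 0}, {"claw": 3, "dx": 2.4, "dy": 0, "dz": 0, "turn": 0}, {"claw": 3, "dx": 0, "dy": 0, "dz": 0, "turn": 0}]}}

```text
time_s: 6.85
tool_pos: [0.4828, -0.0918, 0.1482]
orientation: [0.176, 0.675, -0.177, 0.694]
force: [0.5, -0.5, 0.8]
width: 0.0302
```

```bash
python3 st.py 0.481 -0.0921 0.128;  python3 - <<'E'
from rig import cams
from fit import *
import cv2
im=cams.read_camera("scene")[150:260,190:280,::-1]; cv2.imwrite("pics/scene3.png",cv2.resize(im,None,fx=5,fy=5,interpolation=cv2.INTER_CUBIC))
p=[.5283,-.0154,-.2137]
for a in (0,.03): print([(((proj("scene",world(p,lidp(a,sx*.09,d)))-[170,120])*3).round()).tolist() for sx,d in ((-1,.15),(1,.15),(1,0),(-1,0))])
E
```

```text
t 6.85 tcp [ 0.4828 -0.0918  0.1482] F [ 0.52 -0.46  0.83] T [-0.019 -0.068 -0.018] w 0.0302 q [-4.370e-01  1.000e-03  1.936e+00  4.000e-03  1.177e+00  6.800e-02]
x [ 0.026 -0.008 -1.   ] y [0.484 0.875 0.006] z [ 0.874 -0.484  0.027] jaw yaw deg -28.98
to target cm [ 2.02 -0.13 -0.19]
[[227.0, 225.0], [294.0, 374.0], [474.0, 328.0], [393.0, 186.0]]
[[227.0, 221.0], [294.0, 370.0], [474.0, 328.0], [393.0, 186.0]]
```

View pics/scene3.png

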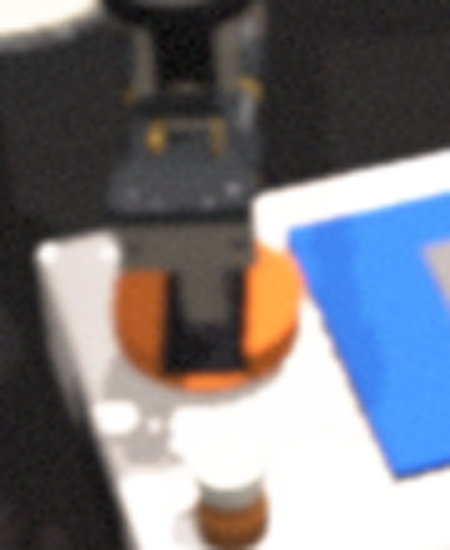

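The finger (205,300) lines up with the dark slot (165–243), with margin on both sides. The lid's corners match the shut prediction. Going in.

Emit:
{"fn": "jog_arm", "kwargs": {"plan": [{"claw": 3, "dx": 1, "dy": -0.1, "dz": -0.1, "turn": 0}, {"claw": 3, "dx": 0.9, "dy": 0, "dz": -0.1, "turn": 0}, {"claw": 3, "dx": 0, "dy": 0, "dz": 0, "turn": 0}]}}

```text
time_s: 7.28
tool_pos: [0.4831, -0.0927, 0.1314]
orientation: [0.176, 0.673, -0.177, 0.697]
force: [0.3, -0.2, 0.7]
width: 0.0297
```

```bash
python3 st.py 0.481 -0.0921 0.129
```

```text
t 7.28 tcp [ 0.4831 -0.0927  0.1314] F [ 0.34 -0.17  0.71] T [ 0.    -0.028  0.001] w 0.0297 q [-0.438  0.02   1.953  0.004  1.135  0.065]
x [ 0.032 -0.011 -0.999] y [0.483 0.875 0.006] z [ 0.875 -0.483  0.033] jaw yaw deg -28.92
to target cm [ 0.24 -0.05 -0.22]
```

Emit:
{"fn": "jog_arm", "kwargs": {"plan": [{"claw": 3, "dx": 0.1, "dy": 0, "dz": -0.2, "turn": 5}, {"claw": 3, "dx": 0, "dy": 0, "dz": 0, "turn": 5}, {"claw": 3, "dx": 0, "dy": 0, "dz": 0, "turn": 5}, {"claw": 3, "dx": 0, "dy": 0, "dz": 0, "turn": 5}, {"claw": 3, "dx": 0, "dy": 0, "dz": 0, "turn": 5}, {"claw": 3, "dx": 0, "dy": 0, "dz": 0, "turn": 5}]}}

```text
time_s: 8.02
tool_pos: [0.4816, -0.0925, 0.1319]
orientation: [0.354, 0.601, -0.351, 0.625]
force: [-0.3, -0.3, -0.9]
width: 0.0304
```

```bash
python3 st.py 0.481 -0.0921 0.130
```

```text
t 8.03 tcp [ 0.4816 -0.0925  0.1319] F [-0.27 -0.29 -0.93] T [-0.152  0.144  0.096] w 0.0304 q [-0.438  0.015  1.958  0.003  1.134  0.604]
x [ 0.033 -0.013 -0.999] y [0.864 0.503 0.022] z [ 0.503 -0.864  0.027] jaw yaw deg -59.82
to target cm [ 0.18 -0.04 -0.07]
```

Emit:
{"fn": "jog_arm", "kwargs": {"plan": [{"claw": 3, "dx": 0.1, "dy": 0, "dz": 0, "turn": 5}, {"claw": 3, "dx": 0, "dy": 0, "dz": 0, "turn": 5}, {"claw": 3, "dx": 0.1, "dy": 0, "dz": 0, "turn": 5}, {"claw": 3, "dx": 0, "dy": 0, "dz": 0, "turn": 5}, {"claw": 3, "dx": 0, "dy": 0, "dz": 0, "turn": 5}, {"claw": 3, "dx": 0, "dy": 0, "dz": 0, "turn": 5}, {"claw": 3, "dx": 0, "dy": 0, "dz": 0, "turn": 5}, {"claw": 3, "dx": 0, "dy": 0, "dz": 0, "turn": 5}]}}

```text
time_s: 9.02
tool_pos: [0.4803, -0.0935, 0.1313]
orientation: [0.55, 0.439, -0.541, 0.461]
force: [-1.5, -1.1, -0.8]
width: 0.03
```

```bash
python3 st.py 0.481 -0.0921 0.130;python3 - <<'E'
from rig import cams
import cv2
im=cams.read_camera("scene")[150:260,190:300,::-1]; cv2.imwrite("pics/scene4.png",cv2.resize(im,None,fx=5,fy=5,interpolation=cv2.INTER_CUBIC))
E
```

```text
t 9.03 tcp [ 0.4803 -0.0935  0.1313] F [-1.48 -1.09 -0.78] T [-0.052  0.194  0.1  ] w 0.03 q [-0.439  0.015  1.959 -0.002  1.135  1.324]
x [ 0.029 -0.015 -0.999] y [ 0.981 -0.19   0.031] z [-0.19  -0.982  0.009] jaw yaw deg -100.96
to target cm [ 0.13  0.04 -0.15]
```

View pics/scene4.png

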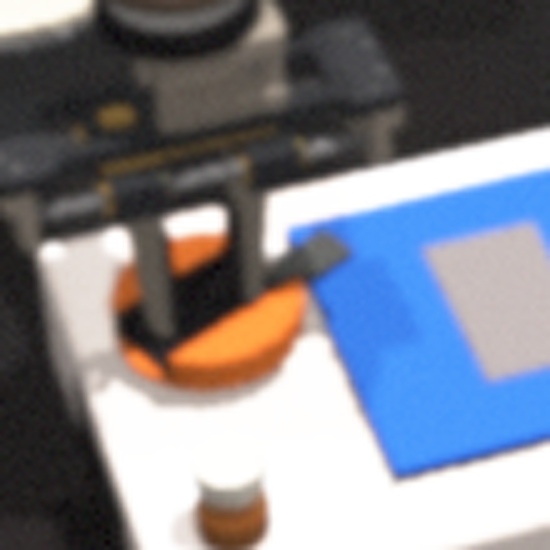

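The tongue (320,255) now lies over the lid's edge and both fingers are in the slot, but the lock isn't at its stop yet. I'll keep turning until the torque rises.

Emit:
{"fn": "jog_arm", "kwargs": {"plan": [{"claw": 3, "dx": 0.1, "dy": 0, "dz": 0, "turn": 5}, {"claw": 3, "dx": 0, "dy": 0, "dz": 0, "turn": 5}, {"claw": 3, "dx": 0, "dy": 0, "dz": 0, "turn": 4}]}}

```text
time_s: 9.45
tool_pos: [0.4797, -0.0936, 0.131]
orientation: [0.602, 0.369, -0.592, 0.388]
force: [-0.8, 0.2, -1.8]
width: 0.0299
```

```bash
python3 st.py 0.481 -0.0921 0.130
```

```text
t 9.45 tcp [ 0.4797 -0.0936  0.131 ] F [-0.79  0.22 -1.78] T [0.077 0.153 0.061] w 0.0299 q [-0.439  0.015  1.959 -0.003  1.136  1.574]
x [ 0.027 -0.015 -1.   ] y [ 0.904 -0.426  0.031] z [-0.427 -0.904  0.002] jaw yaw deg -115.26
to target cm [ 0.1   0.05 -0.19]
```

Emit:
{"fn": "jog_arm", "kwargs": {"plan": [{"claw": 3, "dx": 0, "dy": 0, "dz": 0, "turn": 4}, {"claw": 3, "dx": 0, "dy": 0, "dz": 0, "turn": 4}]}}

```text
time_s: 9.7
tool_pos: [0.4794, -0.0936, 0.131]
orientation: [0.628, 0.326, -0.617, 0.345]
force: [0.2, -1.3, -0.8]
width: 0.0302
```

```bash
python3 st.py 0.481 -0.0921 0.130
```

```text
t 9.7 tcp [ 0.4794 -0.0936  0.131 ] F [ 0.17 -1.31 -0.8 ] T [0.018 0.11  0.1  ] w 0.0302 q [-0.439  0.015  1.959 -0.003  1.137  1.715]
x [ 0.026 -0.015 -1.   ] y [ 0.835 -0.549  0.03 ] z [-0.549 -0.836 -0.002] jaw yaw deg -123.32
to target cm [ 0.11  0.05 -0.21]
```

Emit:
{"fn": "jog_arm", "kwargs": {"plan": [{"claw": 3, "dx": 0, "dy": 0, "dz": 0, "turn": 4}, {"claw": 3, "dx": 0, "dy": 0, "dz": 0, "turn": 4}]}}

```text
time_s: 9.95
tool_pos: [0.4792, -0.0939, 0.1311]
orientation: [0.649, 0.283, -0.638, 0.302]
force: [-0.2, -2.4, -0.6]
width: 0.0303
```

```bash
python3 st.py 0.481 -0.0921 0.130;python3 - <<'E'
from rig import cams
import cv2
im=cams.read_camera("scene")[150:260,190:300,::-1]; cv2.imwrite("pics/scene5.png",cv2.resize(im,None,fx=5,fy=5,interpolation=cv2.INTER_CUBIC))
E
```

```text
t 9.95 tcp [ 0.4792 -0.0939  0.1311] F [-0.19 -2.37 -0.64] T [-0.143  0.041  2.365] w 0.0303 q [-0.439  0.015  1.959 -0.005  1.137  1.851]
x [ 0.025 -0.017 -1.   ] y [ 0.753 -0.657  0.031] z [-0.657 -0.754 -0.004] jaw yaw deg -131.08
to target cm [ 0.11  0.02 -0.26]
```

View pics/scene5.png

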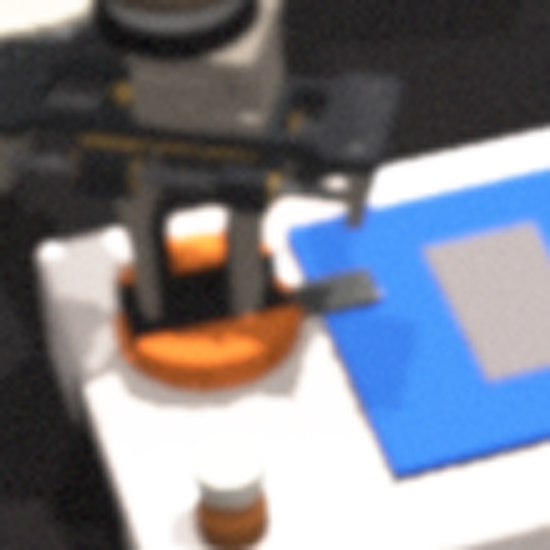

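The wrist torque jumped to 2.4 N m, so the stop is reached. I'll ease the turn back to unload it (slack is about 25°), then lift out.

Emit:
{"fn": "jog_arm", "kwargs": {"plan": [{"claw": 3, "dx": 0, "dy": 0, "dz": 0, "turn": -5}, {"claw": 3, "dx": 0, "dy": 0, "dz": 0, "turn": -7}, {"claw": 3, "dx": -0.5, "dy": 0, "dz": 0, "turn": 0}, {"claw": 3, "dx": -1.5, "dy": 0, "dz": 0, "turn": 0}, {"claw": 3, "dx": -3, "dy": 0, "dz": 0, "turn": 0}, {"claw": 3, "dx": -5, "dy": 0, "dz": 0, "turn": 0}, {"claw": 3, "dx": -5, "dy": 0, "dz": 0, "turn": 0}]}}

```text
time_s: 10.88
tool_pos: [0.4738, -0.0904, 0.2858]
orientation: [0.613, 0.351, -0.605, 0.368]
force: [-0.5, 0.2, 0.1]
width: 0.0299
```

```bash
python3 st.py 0.30 -0.25 0.30
```

```text
t 10.88 tcp [ 0.4738 -0.0904  0.2858] F [-0.52  0.15  0.12] T [ 0.061 -0.045  0.048] w 0.0299 q [-0.437 -0.141  1.792 -0.004  1.464  1.639]
x [ 0.022 -0.015 -1.   ] y [ 0.875 -0.484  0.027] z [-0.484 -0.875  0.002] jaw yaw deg -118.93
to target cm [-1.57 -7.45 22.38]
```

Emit:
{"fn": "jog_arm", "kwargs": {"plan": [{"claw": 3, "dx": -1.5, "dy": -1.5, "dz": 4.5, "turn": 0}, {"claw": 3, "dx": 0, "dy": -1.5, "dz": 4.5, "turn": 0}, {"claw": 3, "dx": 0, "dy": -1.5, "dz": 4.5, "turn": 0}, {"claw": 3, "dx": 0, "dy": -1.5, "dz": 4.5, "turn": 0}, {"claw": 3, "dx": 0, "dy": -1.5, "dz": 4.5, "turn": 0}, {"claw": 3, "dx": 0, "dy": 0, "dz": 0, "turn": 0}, {"claw": 3, "dx": 0, "dy": 0, "dz": 0, "turn": 0}]}}

```text
time_s: 11.75
tool_pos: [0.297, -0.2562, 0.3149]
orientation: [0.617, 0.34, -0.603, 0.374]
force: [0.0, 0.5, -0.2]
width: 0.0299
```

```bash
python3 st.py;python3 - <<'E'
from rig import cams
from fit import *
import cv2
p=[.5283,-.0154,-.2137]
for n,(a,b,c,d) in (("top",(160,290,220,360)),("scene",(165,295,190,350))):
    im=cams.read_camera(n)[:,:,::-1];cv2.imwrite(f"pics/{n}6f.png",im)
    z=cv2.resize(im[a:b,c:d],None,fx=4,fy=4,interpolation=cv2.INTER_CUBIC)
    for v in (.012,-.012):
        for pt in (lockp(np.pi/2,-.085,v,.104),): 
            uv=(proj(n,world(p,pt))-[c,a])*4+1.5; cv2.circle(z,tuple(int(k) for k in uv),3,(0,0,255),-1)
    for u in(.04,-.04):
        for v in (.019,-.019):
            uv=(proj(n,world(p,lockp(np.pi/2,u,v,.108)))-[c,a])*4+1.5; cv2.circle(z,tuple(int(k) for k in uv),3,(0,255,0),-1)
    for sx in (-.09,.09):
        for dd in (0,.15):
            uv=(proj(n,world(p,lidp(0,sx,dd)))-[c,a])*4+1.5; cv2.circle(z,tuple(int(k) for k in uv),3,(0,255,255),-1)
    cv2.imwrite(f"pics/{n}6.png",z)
E
```

```text
t 11.75 tcp [ 0.297  -0.2562  0.3149] F [ 0.02  0.47 -0.15] T [0.098 0.079 0.037] w 0.0299 q [-1.039 -0.439  1.971  0.02   1.561  1.043]
x [ 0.042 -0.032 -0.999] y [ 0.871 -0.488  0.052] z [-0.489 -0.872  0.007] jaw yaw deg -119.3
```

View pics/scene6.png

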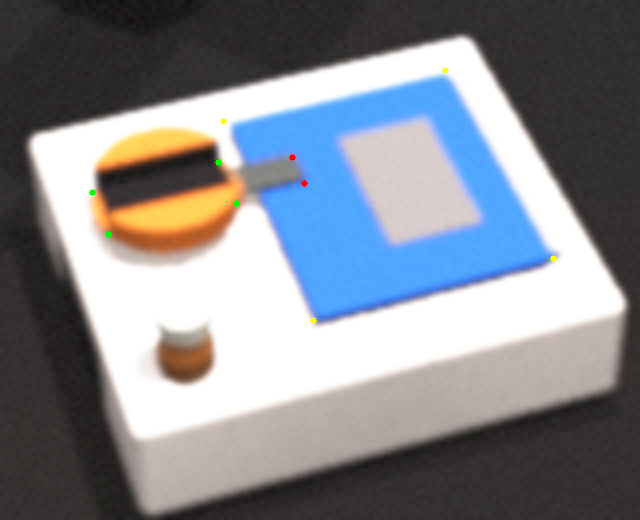

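View pics/top6.png

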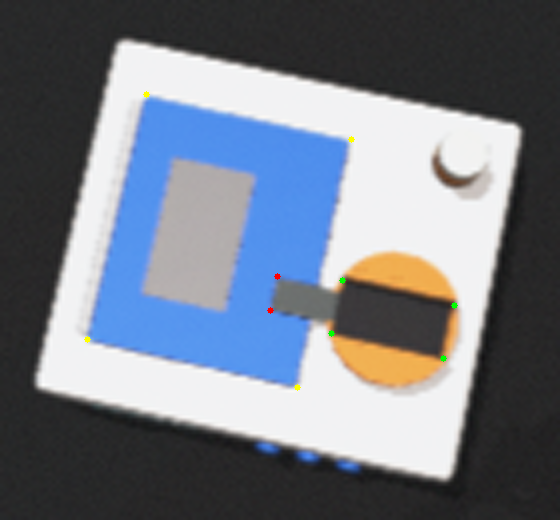

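View pics/scene6f.png

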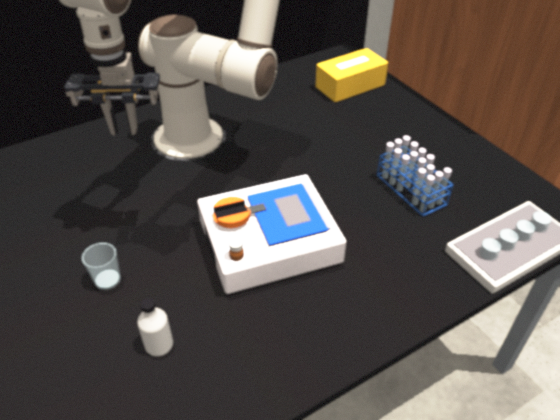

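In the top view the slot, tongue and lid corners all fall on the predicted shut-and-locked points. The bystanders haven't moved and the arm is clear. Handing in.

```bash
python3 -c "
from rig import workorder; print(workorder.finish_job())"
```

```text
the job is handed in; nothing more can be done
None
```

The lid is shut and the lock is turned clockwise to its stop. I handed the job in at about 12 s of the 48 s limit; no verdict is reported.

- **Lid:** I pushed it down with the closed fingertips until it bottomed out, at about 20 N with the tips at 102 mm. In the final top view its corners fall on the predicted shut positions.
- **Lock:** I set both fingertips, held 30 mm apart, in the slot and turned clockwise without pinching. Wrist torque was about 0.1 N m while turning and jumped to 2.4 N m at the stop. The final top view shows the slot at 90° and the tongue over the lid's edge.
- **Clearance:** I eased the turn back about 12° within the slot's slack before lifting out, and the lock stayed put. The arm ended well away with near-zero force, and the jar, bottle, beaker and rack look unmoved.
- **Disagreement:** Predicted points in the scene camera were off by about 2 to 3 pixels. The first pose fit showed the same offset before anything moved, so I put it down to calibration.

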